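Hold a hinge leaf in line for its pin

ROBOT

A 6-joint arm with a two-finger parallel gripper is mounted at the origin on the work surface. World frame = base frame: x ahead of the robot, y to its left, z up, the work surface at z = 0. Lengths are in m, angles in rad, forces in N, time in s.
With the tool pointing down it reaches from about 0.4 to 0.825 m from the base axis. Payload 7 kg.
Tool frame: the origin (TCP) lies on the centre line of the jaws, within the pads' length; the fingertips stand 22 mm ahead of it and the grasp point (between the pads) lies 3 mm ahead of it; z points along the fingers, y is the line along which they close (so a half turn about z gives the same grasp; the last joint's range is limited). The gripper opens to 88 mm and grips with 3 to 60 N. Pads are 19 mm wide; open, the fingers measure 130 mm over their backs; the gripper's body (78 mm by 193 mm) begins 47 mm behind the grasp point.
Start: joints at [1.427, 0.359, 0.012, 0, -1.224, -0.288], TCP at [0.282, 0.613, 0.249] pointing down, gripper open.
Joint ranges: [-3.07, 3.07], [-1.43, 2.12], [-1.02, 1.25], [-3.03, 1.67], [-3.05, -0], [-3.03, 3.03]. Speed limits (rad/s): [2.39, 2.39, 3.01, 3.14, 3.14, 3.14].

INTERFACE

Orientations are given as [roll, pitch, yaw] about the fixed x, y, z axes, in that order (R = Rz(yaw) Ry(pitch) Rx(roll)).
In Python, from station import monitor, viewer, order gives the robot as it stands. The module is installed in compiled form; this text tells all that it offers.
- The arm moves only by the tool servo_tool, never from a script. Its argument "targets" is a list of rows, each an object with "angular": the turn, a rotation vector about the tool's x, y, z in degrees, a list of three; "xyz": the shift along the tool's x, y, z in cm, a list of three; "claw": the finger opening in cm, from 0 to 8.76. A call has 1 to 20 rows; each row shifts and turns the commanded pose from where the row before left it, along the tool's axes as they then stand; what a row does not reach is not made up. A row lasts 1/10 s, in which the tool goes at most 50 mm and 8.59 degrees, less where a joint would pass 70% of its speed; a pose out of reach is approached as far as the arm can. A call is refused whole if a number of a shift passes 5 or a number of a turn 8.59, either way. A call with a gripper value outside its range is refused whole. The fingers move at their own pace and stop on an object; "force" is the grip in N (left out, the last holds). Time passes only in rows, so rows that do not move let the fingers close. It gives the time, the measured TCP pose, the force, the opening and the grip force at its end, in the units of the state.
- monitor.get_state(): the state, without advancing time (a new reading comes with each control period).
- viewer.grab_frame(name): name is "scene" or "side" or "wrist"; returns a dict with "color" (420x560x3 uint8, blue, green, red), "fovy" (degrees; the focal length in pixels is half the picture's height over the tangent of half this angle, whatever the lens; pixels are square), "cx", "cy" (the principal point, pixels), "k1" (the pictures are not rectified: a ray, as slopes to the right and down, at radius r is drawn at 1 + k1 r^2 times it, then the intrinsics apply), "R" (3x3) and "t" (3): a world point X has camera coordinates R X + t. Camera axes: x right, y down, z forward; pixel columns grow to the right and rows downward; lengths in m; the calibration is good to about 2 mm. A picture is of the moment at which its call begins. There is no depth.
- order.job_done(): hands the job in; it is judged then, once.
The state is a dict: "t": time; "q": joint angles; "qd": joint speeds; "joint_efforts": joint torques, N m; "eef_pos": TCP position; "ee_rot": TCP orientation; "force": force on the tool from outside, world axes, zero at the start; "moment": the same for the moment, N m; "width": finger opening in m; "gripper_force": force on a finger pad.
Only numpy, scipy, OpenCV 4.12 (cv2) and the standard library are available. Lean on these libraries where they do the work, as an engineer would, in place of code of your own. Each camera call takes 0.05 s, during which the arm holds its last target. There are 200 camera calls.

TASK

The shielded test box needs its flap hinge put together. Pick the narrow loose hinge leaf (the one with a single knuckle) off the bench and bring its knuckle in between the two knuckles on the test box, leaf level and standing straight out from the box, so that the holes line up and a pin could be slid through all three. Finish while holding it there in the gripper, clear of the bench and not leaning on the box; do not let go, and leave the wide leaf, the pin, the filter and the screwdriver where they are.

Things in the scene. Friction and masses are not known exactly. Their poses are not given: they have to be found in the camera images.
- leaf: Narrow loose hinge leaf, plain steel, 50-120 g, flat on the bench: plate 70 (x) x 30 (y) x 5 mm, a 20 mm wide neck at its +x end and one knuckle (barrel 18 mm outside, 20 mm long along y, 10 mm through hole). Origin: centre of the plate's underside; z up. Plate spans x -35 to +35; barrel axis at x +49, 9 mm above the underside, barrel's lowest line level with it. Centre of mass near x +15.
- leaf_bore (a point): Centre of the hole in the narrow leaf's knuckle, at (49, 0, 9) mm in the leaf's frame; same axes as the leaf.
- test_box: Fixed aluminium box, 105 deep (x) x 150 wide (y) x 76 mm high, hinge side facing its -x. An upright steel leaf there carries two knuckles (18 mm outside, 10 mm hole, 18 mm long, axis y), 28 mm apart, so the loose knuckle has 4 mm spare each end and, in line, 2 mm behind. Origin: bench, below mid-gap on the hole axis; upright face at x +11, box face at x +16. Matched, both leaves' axes agree.
- box_bore (a point): Middle of the gap between the box's two knuckles, on their common hole axis, 60 mm above the bench; axes as the box's: y along the holes, x into the box, z up.
- wide_leaf: A wide loose hinge leaf with two knuckles (plate 50 x 66 x 5 mm, knuckles 18 mm in diameter at its +x edge), not wanted; lies flat on the bench. Origin: centre of the plate's underside.
- pin: The hinge pin, steel, 6 mm thick and 68 mm long with a 12 mm square head, lying in a grey tray 70 x 110 mm, 18 mm high; stays there. Origin: on the tray's floor below the shank.
- filter: A black filter module 50 x 85 x 30 mm with a connector stub on each end (113 mm overall); stays where it is. Origin: centre of its underside.
- screwdriver: A screwdriver with a black handle, about 200 mm long, lying along its x with the handle to -x; stays where it is. Origin: underside, near its middle.
There are look-alikes about, which are no part of the job. Leave any blue look-alike of the leaf alone.

How it is judged:
By the outcome, as a careful person would: the job done as asked, in the order asked, and still so for the second after the job is handed in, while the arm keeps its last pose, push and grip.
It also fails if it takes over 38 s, if anything falls off the work surface, if the arm or the gripper's body presses on something with over 40 N, if the wrist force passes 120 N, or if a joint passes its speed limit or range.

## Working session

There is one attempt and no reset: what is moved stays moved. The work goes in short steps, Python scripts to look and compute and a tool call to move; the robot and the scene stay as the last step left them, time stands still between calls to the robot, and variables do not carry over. Pictures are saved under pics/ and viewed, at most 10 in all, crops included, and the job is handed in when it is done.

Besides the shell and the picture viewer there is one more tool, called after "Emit:" as name(argument=value, ...) on one line, values as JSON. servo_tool: Moves the arm, as the interface text tells. Its arguments: {"type":"object","properties":{"targets":{"type":"array"},"force":{"type":"number"}},"required":["targets"]}

```bash
mkdir -p pics; cat > h.py <<'E'
import numpy as np, cv2, pickle
from scipy.spatial.transform import Rotation as Ro
def grab(n,save=None):
    from station import viewer
    f=viewer.grab_frame(n)
    if save:
        cv2.imwrite(f'pics/{save}.png',f['color']); pickle.dump(f,open(f'pics/{save}.pkl','wb'))
    return f
def load(s): return pickle.load(open(f'pics/{s}.pkl','rb'))
def K(f):
    F=f['color'].shape[0]/2/np.tan(np.radians(f['fovy'])/2)
    return np.array([[F,0,f['cx']],[0,F,f['cy']],[0,0,1.]]),np.array([f['k1'],0,0,0.])
def ray(f,px):
    k,d=K(f); n=cv2.undistortPointsIter(np.array(px,float).reshape(-1,1,2),k,d,None,None,(3,50,1e-9))[:,0]
    R=np.array(f['R']); t=np.array(f['t'])
    v=np.c_[n,np.ones(len(n))]@R
    return -R.T@t, v/np.linalg.norm(v,axis=1)[:,None]
def plane(f,px,z):
    c,v=ray(f,px); return c+v*((z-c[2])/v[:,2])[:,None]
def tri(obs):
    A=np.zeros((3,3));b=np.zeros(3)
    for f,p in obs:
        c,v=ray(f,[p]); P=np.eye(3)-np.outer(v[0],v[0]); A+=P;b+=P@c
    X=np.linalg.solve(A,b)
    res=[np.linalg.norm(np.cross(X-ray(f,[p])[0],ray(f,[p])[1][0])) for f,p in obs]
    return X,res
def proj(f,X):
    k,d=K(f); return cv2.projectPoints(np.array(X,float).reshape(-1,1,3),cv2.Rodrigues(np.array(f['R']))[0],np.array(f['t'],float),k,d)[0][:,0]
E
python3 - <<'E'
from h import *
from station import monitor
s=monitor.get_state(); print(s)
for n in ('scene','side','wrist'):
    f=grab(n,n+'0'); print(n,f['fovy'],f['k1'],-np.array(f['R']).T@f['t'],np.round(f['R'],3).tolist())
E
```

```text
{'t': 0.0, 'q': array([ 1.42708274e+00,  3.59376955e-01,  1.10408317e-02, -3.58193076e-04,
       -1.22409338e+00, -2.88086004e-01]), 'qd': array([-0.00129148, -0.00072941,  0.00064534, -0.00017389,  0.00037932,
        0.00058955]), 'joint_efforts': array([ 5.00635906e-04, -5.82717168e+01,  2.93061858e+01,  6.99752882e+00,
        6.89646535e-03, -1.58378393e-04]), 'eef_pos': array([0.28232822, 0.61261005, 0.24761978]), 'ee_rot': array([ 3.13993111e+00, -1.41213262e-04, -4.31921463e-01]), 'force': array([-0.61677077,  0.45137725,  0.06550216]), 'moment': array([ 0.02206041, -0.03361122, -0.05430024]), 'gripper_force': 0.0, 'width': 0.08761597318024751}
scene 54.53989497354075 -0.0520771003117089 [1.05798861 0.09898084 0.55729344] [[-0.359, 0.934, -0.0], [0.603, 0.232, -0.763], [-0.712, -0.274, -0.646]]
side 43.79200291389654 -0.17124675307440573 [ 0.18221732 -0.9457248   0.71482367] [[0.922, -0.387, -0.02], [-0.235, -0.517, -0.823], [0.308, 0.763, -0.568]]
wrist 66.81241650439569 -0.02087293166885663 [0.35819573 0.57770147 0.381961  ] [[-0.419, -0.908, 0.001], [-0.863, 0.398, 0.311], [-0.283, 0.129, -0.95]]
```

View pics/scene0.png

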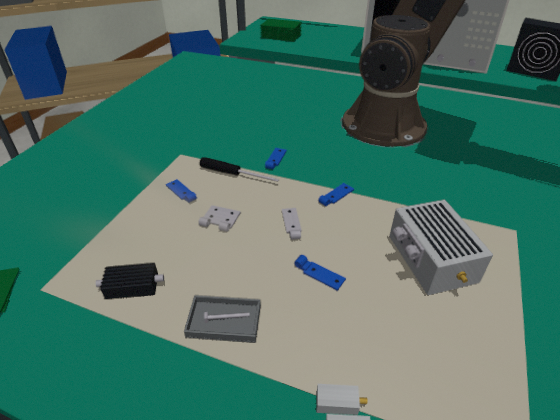

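View pics/side0.png

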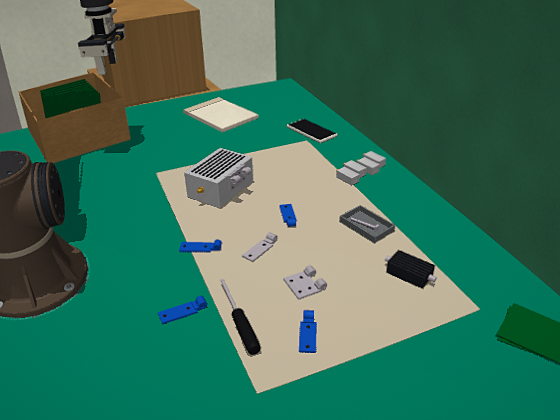

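The scene view shows the narrow grey leaf near (291,222) with its knuckle at (295,235), and the box knuckles near (399,233) and (414,252). In the side view the leaf is at (258,248) with its knuckle at (271,239), and the box knuckles are near (238,182).

```bash
python3 - <<'E'
from h import *
a=load('scene0');b=load('side0')
def cr(f,x,y,w,h,s): return cv2.resize(f['color'][y:y+h,x:x+w],(w*s,h*s),interpolation=cv2.INTER_CUBIC)
A=np.hstack([cr(a,380,195,70,60,5),cr(a,268,198,50,60,5)])
B=np.hstack([cr(b,205,160,70,50,5),cr(b,235,225,50,50,5)])
im=np.vstack([A,B[:, :A.shape[1]]]);print(im.shape)
cv2.imwrite('pics/c1.png',im)
for p,q in [((291,222),(257,249)),((295,235),(271,239)),((399,233),(248,179)),((414,252),(237,184))]:
    print(plane(a,[p],.01),plane(b,[q],.01),tri([(a,p),(b,q)]))
E
```

```text
(550, 600, 3)
[[ 0.48800472 -0.10040236  0.01      ]] [[ 0.47175842 -0.10893926  0.01      ]] (array([ 0.47639159, -0.10222213,  0.00174548]), [np.float64(0.0026831347825963), np.float64(0.0026831347825961483)])
[[ 0.52031439 -0.08041126  0.01      ]] [[ 0.51282324 -0.08850369  0.01      ]] (array([ 0.51524593, -0.08213402,  0.00479875]), [np.float64(3.806072944461817e-05), np.float64(3.806072944466997e-05)])
[[0.44274852 0.10700591 0.01      ]] [[0.55547946 0.17559364 0.01      ]] (array([0.52214332, 0.09975656, 0.06845761]), [np.float64(0.011057077742879664), np.float64(0.011057077742879702)])
[[0.48425379 0.14108421 0.01      ]] [[0.5208175  0.16390524 0.01      ]] (array([0.51007012, 0.13729216, 0.03045959]), [np.float64(0.00364455970114296), np.float64(0.003644559701143147)])
```

View pics/c1.png

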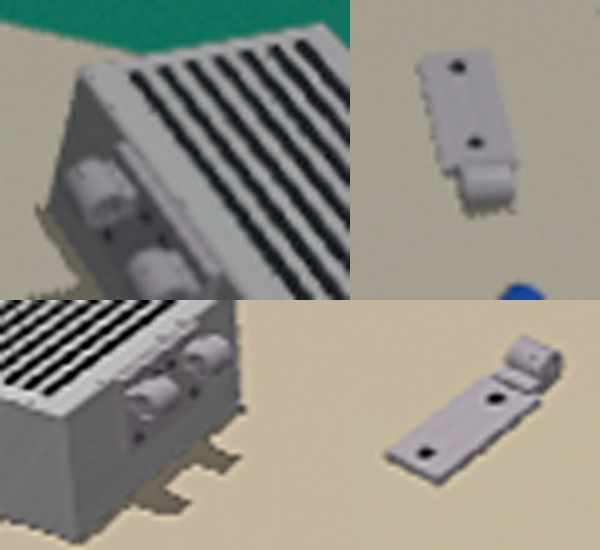

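The crops give the knuckle centres: scene (400,233.4) and (413,249.4), side (235,179.4) and (246.6,170.6). The leaf's screw holes and knuckle are also clear in both views.

```bash
python3 - <<'E'
from h import *
a=load('scene0');b=load('side0')
def s(c,x0,y0,oy=0,ox=0): return ((c[0]-ox)/5+x0-.4,(c[1]-oy)/5+y0-.4)
P={}
for n,ca,cb in [('k1',(100,192),(152,397)),('k2',(165,275),(208,353))]:
    P[n],r=tri([(a,s(ca,380,195)),(b,s(cb,205,160,300))]);print(n,P[n],r)
for n,ca,cb in [('h1',(458,66),(426,453)),('h2',(476,142),(496,399)),('kn',(488,185),(532,360))]:
    P[n],r=tri([(a,s(ca,268,198,0,350)),(b,s(cb,235,225,300,350))]);print(n,P[n],r)
d=P['k2']-P['k1'];print(np.linalg.norm(d),np.degrees(np.arctan2(d[1],d[0])),(P['k1']+P['k2'])/2)
d=P['kn']-P['h1'];print(np.degrees(np.arctan2(d[1],d[0])))
for n,z in(('h1',.005),('h2',.005)):pass
E
```

```text
k1 [0.49954531 0.10737002 0.06108952] [np.float64(0.00020393555179250687), np.float64(0.00020393555179248443)]
k2 [0.53728598 0.13337596 0.06400716] [np.float64(0.0010267716385828536), np.float64(0.0010267716385828041)]
h1 [ 0.45191393 -0.11734808  0.00550021] [np.float64(0.00014685187079324777), np.float64(0.00014685187079330544)]
h2 [ 0.49312167 -0.09461316  0.00548724] [np.float64(4.246696760919811e-05), np.float64(4.246696760916682e-05)]
kn [ 0.51706178 -0.08028951  0.00899462] [np.float64(0.000989406562311139), np.float64(0.0009894065623111186)]
0.04592580679930585 34.569534043965035 [0.51841564 0.12037299 0.06254834]
29.632864955563015
```

```bash
cat >> h.py <<'E'
def rows(p0,rpy0,p1,rpy1,n):
    "n equal rows (shift then turn) from pose 0 to 1: shift cm, turn deg"
    A=Ro.from_euler('xyz',rpy0);B=Ro.from_euler('xyz',rpy1)
    w=(A.inv()*B).as_rotvec()/n
    M=sum(Ro.from_rotvec(w*k).as_matrix() for k in range(n))
    return np.round(np.linalg.solve(M,A.inv().apply(np.array(p1)-p0))*100,3),np.round(np.degrees(w),3)
E
python3 - <<'E'
from h import *
from station import monitor
s=monitor.get_state()
print(rows(s['eef_pos'],[np.pi,0,-.432],[.4835,-.0997,.17],[np.pi,0,np.radians(-151)],20))
E
```

```text
(array([ 4.493, -0.831,  0.389]), array([ 0.   , -0.   ,  6.312]))
```

Emit:
servo_tool(targets=[{"xyz": [4.49, -0.83, 0.39], "angular": [0, 0, 6.31], "claw": 8}, {"xyz": [4.49, -0.83, 0.39], "angular": [0, 0, 6.31], "claw": 8}, {"xyz": [4.49, -0.83, 0.39], "angular": [0, 0, 6.31], "claw": 8}, {"xyz": [4.49, -0.83, 0.39], "angular": [0, 0, 6.31], "claw": 8}, {"xyz": [4.49, -0.83, 0.39], "angular": [0, 0, 6.31], "claw": 8}, {"xyz": [4.49, -0.83, 0.39], "angular": [0, 0, 6.31], "claw": 8}, {"xyz": [4.49, -0.83, 0.39], "angular": [0, 0, 6.31], "claw": 8}, {"xyz": [4.49, -0.83, 0.39], "angular": [0, 0, 6.31], "claw": 8}, {"xyz": [4.49, -0.83, 0.39], "angular": [0, 0, 6.31], "claw": 8}, {"xyz": [4.49, -0.83, 0.39], "angular": [0, 0, 6.31], "claw": 8}, {"xyz": [4.49, -0.83, 0.39], "angular": [0, 0, 6.31], "claw": 8}, {"xyz": [4.49, -0.83, 0.39], "angular": [0, 0, 6.31], "claw": 8}, {"xyz": [4.49, -0.83, 0.39], "angular": [0, 0, 6.31], "claw": 8}, {"xyz": [4.49, -0.83, 0.39], "angular": [0, 0, 6.31], "claw": 8}, {"xyz": [4.49, -0.83, 0.39], "angular": [0, 0, 6.31], "claw": 8}, {"xyz": [4.49, -0.83, 0.39], "angular": [0, 0, 6.31], "claw": 8}, {"xyz": [4.49, -0.83, 0.39], "angular": [0, 0, 6.31], "claw": 8}, {"xyz": [4.49, -0.83, 0.39], "angular": [0, 0, 6.31], "claw": 8}, {"xyz": [4.49, -0.83, 0.39], "angular": [0, 0, 6.31], "claw": 8}, {"xyz": [4.49, -0.83, 0.39], "angular": [0, 0, 6.31], "claw": 8}])

```text
t: 2.15
eef_pos: [0.4826, -0.1005, 0.1702]
ee_rot: [-3.142, -0.0, -2.639]
force: [0.7, -0.8, 0.4]
width: 0.0805
gripper_force: 0.0
```

Emit:
servo_tool(targets=[{"xyz": [0, 0, 0], "angular": [0, 0, 0], "claw": 8}, {"xyz": [0, 0, 0], "angular": [0, 0, 0], "claw": 8}])

```text
t: 2.35
eef_pos: [0.4832, -0.0997, 0.1708]
ee_rot: [-3.141, 0.0, -2.636]
force: [-0.5, 1.0, 0.5]
width: 0.0802
gripper_force: 0.0
```

```bash
python3 - <<'E'
from h import *
from station import monitor
s=monitor.get_state(); print(s['t'],s['eef_pos'],np.degrees(s['ee_rot']),s['q'],s['width'])
f=grab('wrist','w1')
print(proj(f,[[.4835,-.0997,0.005],[.517,-.0803,.009]]))
E
```

```text
2.35 [ 0.48323957 -0.09973849  0.17083764] [-1.79987900e+02  2.82682985e-02 -1.51006925e+02] [ 1.95734776e-01  1.27643928e-01 -4.90419815e-01  6.19238044e-05
 -9.52198292e-01 -1.26054242e+00] 0.08022377235941201
[[272.01437512 195.44295597]
 [272.79139642 233.58539921]]
```

View pics/w1.png

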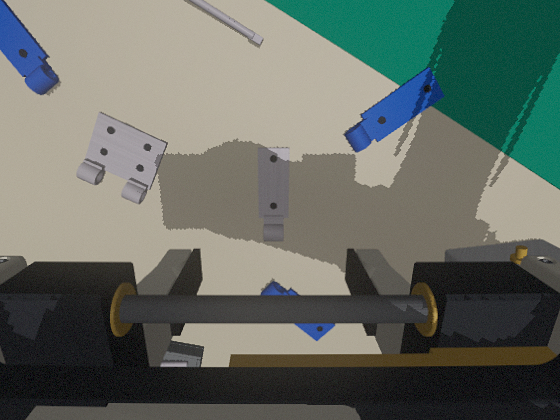

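The wrist view shows the leaf in the gripper's shadow, with holes at about (274,159) and (273,206) and the knuckle at (273,231). It is almost square to the tool. I'll refine this with a dark-hole mask.

```bash
python3 - <<'E'
from h import *
f=load('w1');a=load('scene0');b=load('side0')
g=cv2.cvtColor(f['color'],cv2.COLOR_BGR2GRAY).astype(float)
H=[]
for x,y in((274,159),(273,206)):
    p=g[y-7:y+8,x-7:x+8]; w=np.clip(np.median(p)-15-p,0,None); yy,xx=np.mgrid[y-7:y+8,x-7:x+8]
    H.append(((w*xx).sum()/w.sum(),(w*yy).sum()/w.sum()))
X=plane(f,H,.005);print(H,X);d=X[1]-X[0];print(np.linalg.norm(d),np.degrees(np.arctan2(d[1],d[0])),X.mean(0))
# height from three views
s=lambda c,x0,y0,oy:((c[0]-350)/5+x0-.4,(c[1]-oy)/5+y0-.4)
print([tri([(f,H[i]),(a,s(c,268,198,0)),(b,s(e,235,225,300))]) for i,(c,e) in enumerate([((458,66),(426,453)),((476,142),(496,399))])])
# plate outline edges (column and row profiles)
c=f['color'].astype(int); row=c[170:195,245:305].mean(0); print((row[:,0]-row[:,2]).round().tolist())
col=c[138:250,266:270].mean(1); print((col[:,0]-col[:,2]).round().tolist())
E
```

```text
[(np.float64(273.03874915023795), np.float64(158.26308633582596)), (np.float64(273.01571038251365), np.float64(205.39344262295083))] [[ 0.45108637 -0.11649271  0.005     ]
 [ 0.49197699 -0.09388786  0.005     ]]
0.04672282285190275 28.934377229212526 [ 0.47153168 -0.10519028  0.005     ]
[(array([ 0.45157993, -0.11702416,  0.00529889]), [np.float64(0.0007375775340437619), np.float64(0.000537967397489581), np.float64(0.0003218662795755609)]), (array([ 0.49264781, -0.09435062,  0.00519024]), [np.float64(0.0008338456758067527), np.float64(0.00043894707811218146), np.float64(0.0005412098338626363)])]
[-18.0, -18.0, -18.0, -18.0, -17.0, -18.0, -18.0, -18.0, -18.0, -18.0, -18.0, -18.0, -15.0, -6.0, -1.0, -1.0, -2.0, -2.0, -1.0, -1.0, -2.0, -1.0, -2.0, -1.0, -1.0, -1.0, -1.0, -1.0, -1.0, -1.0, -1.0, -1.0, -1.0, -1.0, -1.0, -2.0, -1.0, -2.0, -1.0, -1.0, -1.0, -1.0, -1.0, -5.0, -15.0, -19.0, -18.0, -17.0, -18.0, -18.0, -17.0, -18.0, -18.0, -18.0, -17.0, -18.0, -17.0, -18.0, -18.0, -18.0]
[-22.0, -22.0, -23.0, -22.0, -22.0, -22.0, -22.0, -23.0, -23.0, -16.0, 0.0, -2.0, -1.0, -2.0, -4.0, -3.0, -2.0, -3.0, -1.0, -2.0, -2.0, -2.0, -3.0, -3.0, -2.0, -2.0, -2.0, -3.0, -2.0, -1.0, -2.0, -2.0, -2.0, -2.0, -2.0, -2.0, -2.0, -0.0, -0.0, -2.0, -2.0, -2.0, -1.0, -0.0, -1.0, -0.0, -0.0, -2.0, -2.0, -1.0, -2.0, -1.0, -2.0, -2.0, -1.0, -1.0, -1.0, -2.0, -0.0, -1.0, -0.0, -2.0, -1.0, -1.0, -1.0, -2.0, -1.0, -2.0, -1.0, -2.0, -2.0, -1.0, -2.0, -2.0, -1.0, -2.0, -1.0, -2.0, -1.0, -1.0, -1.0, -1.0, -2.0, -0.0, 0.0, -2.0, -2.0, -2.0, -3.0, -2.0, -2.0, -1.0, 0.0, -2.0, -2.0, -2.0, -1.0, -1.0, -2.0, -2.0, -3.0, -2.0, -4.0, -14.0, -18.0, -16.0, -18.0, -22.0, -23.0, -24.0, -22.0, -24.0]
```

Emit:
servo_tool(targets=[{"xyz": [0, 0.05, 3], "angular": [0, 0, 0], "claw": 5}, {"xyz": [0, 0, 3.5], "angular": [0, 0, 0], "claw": 5}, {"xyz": [0, 0, 3.5], "angular": [0, 0, 0], "claw": 5}, {"xyz": [0, 0, 3], "angular": [0, 0, 0], "claw": 5}, {"xyz": [0, 0, 1], "angular": [0, 0, 0], "claw": 5}, {"xyz": [0, 0, 0.5], "angular": [0, 0, 0], "claw": 5}, {"xyz": [0, 0, 0], "angular": [0, 0, 0], "claw": 5}, {"xyz": [0, 0, 0], "angular": [0, 0, 0], "claw": 5}, {"xyz": [0, 0, 0], "angular": [0, 0, 0], "claw": 5}])

```text
t: 3.3
eef_pos: [0.4845, -0.0983, 0.0268]
ee_rot: [-3.141, 0.002, -2.634]
force: [-0.2, 0.2, 0.6]
width: 0.0497
gripper_force: 0.0
```

```bash
python3 - <<'E'
from h import *
from station import monitor
z=[]
for i in range(4):
    f=grab('wrist','w2' if i==3 else None); s=monitor.get_state(); z.append(s['eef_pos'])
print(np.mean(z,0),np.std(z,0),s['force'],s['width'],np.degrees(s['ee_rot']))
E
```

```text
[ 0.4841411  -0.09842743  0.02648099] [1.66231639e-04 4.37596368e-05 1.78077717e-04] [ 0.04119929  0.05244278 -0.4637564 ] 0.04989181719184996 [-1.79974386e+02  7.40996475e-02 -1.50942446e+02]
```

View pics/w2.png

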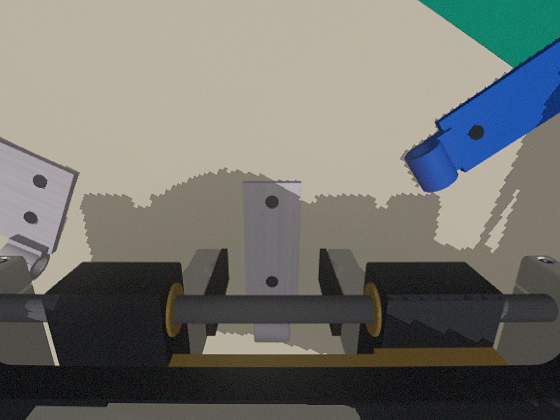

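The leaf sits centred between the fingers: plate columns 244–301, fingers at about 225 and 322. I'll lower 3 mm and grip.

Emit:
servo_tool(targets=[{"xyz": [0, 0, 0.3], "angular": [0, 0, 0], "claw": 5}, {"xyz": [0, 0, 0], "angular": [0, 0, 0], "claw": 5}, {"xyz": [0, 0, 0], "angular": [0, 0, 0], "claw": 2.2}, {"xyz": [0, 0, 0], "angular": [0, 0, 0], "claw": 2.2}, {"xyz": [0, 0, 0], "angular": [0, 0, 0], "claw": 2.2}, {"xyz": [0, 0, 0], "angular": [0, 0, 0], "claw": 2.2}, {"xyz": [0, 0, 0], "angular": [0, 0, 0], "claw": 2.2}, {"xyz": [0, 0, 0], "angular": [0, 0, 0], "claw": 2.2}, {"xyz": [0, 0, 0], "angular": [0, 0, 0], "claw": 2.2}, {"xyz": [0, 0, 0], "angular": [0, 0, 0], "claw": 2.2}], force=35)

```text
t: 4.5
eef_pos: [0.4835, -0.0985, 0.0225]
ee_rot: [3.142, -0.0, -2.634]
force: [1.2, 0.1, -0.8]
width: 0.0292
gripper_force: 35.0
```

```bash
python3 - <<'E'
from h import *
print(rows([.4835,-.0985,.1425],[np.pi,0,np.radians(-150.95)],[.4786,.178,.2],[np.pi,0,np.radians(-55.4)],16))
E
```

```text
(array([-1.859,  0.574, -0.359]), array([ 0.   ,  0.   , -5.972]))
```

Emit:
servo_tool(targets=[{"xyz": [0, 0, -1], "angular": [0, 0, 0], "claw": 2.2}, {"xyz": [0, 0, -2], "angular": [0, 0, 0], "claw": 2.2}, {"xyz": [0, 0, -3], "angular": [0, 0, 0], "claw": 2.2}, {"xyz": [0, 0, -3], "angular": [0, 0, 0], "claw": 2.2}, {"xyz": [0, 0, -2], "angular": [0, 0, 0], "claw": 2.2}, {"xyz": [0, 0, -1], "angular": [0, 0, 0], "claw": 2.2}, {"xyz": [0, 0, 0], "angular": [0, 0, 0], "claw": 2.2}, {"xyz": [0, 0, 0], "angular": [0, 0, 0], "claw": 2.2}])

```text
t: 5.3
eef_pos: [0.483, -0.0985, 0.1419]
ee_rot: [3.141, -0.001, -2.635]
force: [-0.5, 0.5, -0.9]
width: 0.0294
gripper_force: 35.0
```

Emit:
servo_tool(targets=[{"xyz": [-1.86, 0.57, -0.36], "angular": [0, 0, -5.97], "claw": 2.2}, {"xyz": [-1.86, 0.57, -0.36], "angular": [0, 0, -5.97], "claw": 2.2}, {"xyz": [-1.86, 0.57, -0.36], "angular": [0, 0, -5.97], "claw": 2.2}, {"xyz": [-1.86, 0.57, -0.36], "angular": [0, 0, -5.97], "claw": 2.2}, {"xyz": [-1.86, 0.57, -0.36], "angular": [0, 0, -5.97], "claw": 2.2}, {"xyz": [-1.86, 0.57, -0.36], "angular": [0, 0, -5.97], "claw": 2.2}, {"xyz": [-1.86, 0.57, -0.36], "angular": [0, 0, -5.97], "claw": 2.2}, {"xyz": [-1.86, 0.57, -0.36], "angular": [0, 0, -5.97], "claw": 2.2}, {"xyz": [-1.86, 0.57, -0.36], "angular": [0, 0, -5.97], "claw": 2.2}, {"xyz": [-1.86, 0.57, -0.36], "angular": [0, 0, -5.97], "claw": 2.2}, {"xyz": [-1.86, 0.57, -0.36], "angular": [0, 0, -5.97], "claw": 2.2}, {"xyz": [-1.86, 0.57, -0.36], "angular": [0, 0, -5.97], "claw": 2.2}, {"xyz": [-1.86, 0.57, -0.36], "angular": [0, 0, -5.97], "claw": 2.2}, {"xyz": [-1.86, 0.57, -0.36], "angular": [0, 0, -5.97], "claw": 2.2}, {"xyz": [-1.86, 0.57, -0.36], "angular": [0, 0, -5.97], "claw": 2.2}, {"xyz": [-1.86, 0.57, -0.36], "angular": [0, 0, -5.97], "claw": 2.2}, {"xyz": [0, 0, 0], "angular": [0, 0, 0], "claw": 2.2}, {"xyz": [0, 0, 0], "angular": [0, 0, 0], "claw": 2.2}, {"xyz": [0, 0, 0], "angular": [0, 0, 0], "claw": 2.2}])

```text
t: 7.2
eef_pos: [0.4793, 0.1776, 0.1992]
ee_rot: [3.14, -0.0, -0.969]
force: [-0.4, -0.3, -0.9]
width: 0.0294
gripper_force: 35.0
```

```bash
python3 - <<'E'
from h import *
from station import monitor
s=monitor.get_state(); print(s['t'],s['eef_pos'],np.degrees(s['ee_rot']))
f=grab('wrist','w3')
im=f['color']
print(proj(f,[[.5184,.1204,.06]]))
cv2.imwrite('pics/c3.png',np.hstack([cv2.resize(im,(420,315)),cv2.resize(im[60:220,210:340],(380,468),interpolation=cv2.INTER_CUBIC)[:315]]))
E
```

```text
7.2 [0.47931474 0.17756914 0.19923007] [ 1.79904115e+02 -1.08676385e-02 -5.55168006e+01]
[[272.07701309 121.51801822]]
```

View pics/w3.png

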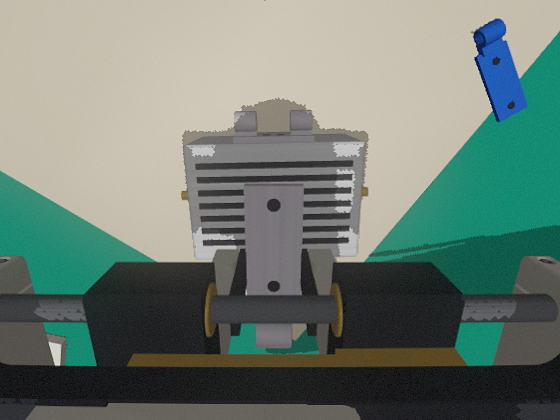

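The wrist view shows the box knuckles at columns 235–257 and 290–312, rows about 110–132. The gap centre is near column 273.5, in line with the leaf holes at (273.5,205) and (273.5,286). I'll take a second view from further out and to the side.

Emit:
servo_tool(targets=[{"xyz": [2.5, -1.5, 0], "angular": [0, 0, 0], "claw": 2.2}, {"xyz": [2.5, -1.5, 0], "angular": [0, 0, 0], "claw": 2.2}, {"xyz": [2.5, -1.5, 0], "angular": [0, 0, 0], "claw": 2.2}, {"xyz": [2, -1.5, 0], "angular": [0, 0, 0], "claw": 2.2}, {"xyz": [0, 0, 0], "angular": [0, 0, 0], "claw": 2.2}, {"xyz": [0, 0, 0], "angular": [0, 0, 0], "claw": 2.2}, {"xyz": [0, 0, 0], "angular": [0, 0, 0], "claw": 2.2}])

```text
t: 7.95
eef_pos: [0.5821, 0.1335, 0.1997]
ee_rot: [3.141, 0.0, -0.968]
force: [1.4, 1.4, -0.8]
width: 0.0286
gripper_force: 35.0
```

```bash
python3 - <<'E'
from h import *
from station import monitor
s=monitor.get_state(); print(s['t'],s['eef_pos'],np.degrees(s['ee_rot']))
f=grab('wrist','w4'); g=load('w3')
u=proj(f,[[.5184,.1204,.06]])[0]; print(u)
x,y=np.round(u).astype(int)
def cr(f,x,y): return cv2.resize(f['color'][y-30:y+30,x-50:x+50],(800,480),interpolation=cv2.INTER_CUBIC)[:, :]
im=np.vstack([cr(g,273,121)[:300],cr(f,x,y)[:300]]);print('origin',x-50,y-30, 223,91)
im=np.vstack([cv2.resize(cr(g,273,121),(500,300)),cv2.resize(cr(f,x,y),(500,300))]) #5x
cv2.imwrite('pics/c4.png',im)
E
```

```text
7.95 [0.58213467 0.13353416 0.19973788] [ 1.79948835e+02  1.37682545e-02 -5.54701260e+01]
[336.96415587 227.02740918]
origin 287 197 223 91
```

View pics/c4.png

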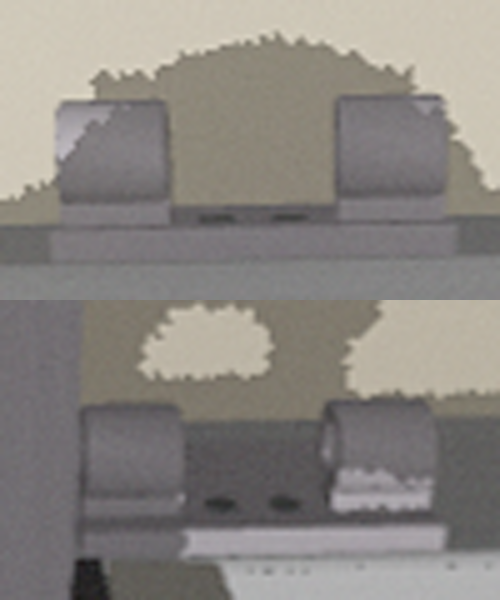

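The crops show the outer silhouette of each knuckle. In w3 the corners are at x = 58, 166, 338, 443 with y about 101 (left) and 97 (right); in w4 they are at x = 84, 182, 328, 434 with y about 105 and 102. I'll fit the common axis as tangent rays to the 18 mm cylinders.

```bash
python3 - <<'E'
from h import *
from scipy.optimize import least_squares
f3=load('w3');f4=load('w4')
S=np.array([-32,-14,14,32])*1e-3
o3=np.array([(58,101),(166,101),(338,97),(443,97)])/5+[223-.4,91-.4]
o4=np.array([(84,105),(182,105),(328,102),(434,102)])/5+[287-.4,197-.4]
def res(p,full=True):
    u=np.array([np.cos(p[3]),np.sin(p[3]),0]);out=[]
    for f,o in((f3,o3),(f4,o4)):
        c,V=ray(f,o)
        for v,s in zip(V,S):
            n=np.cross(u,v);nn=np.linalg.norm(n)
            out.append(abs((c-p[:3])@n)/nn-.009)
            # s along axis of closest point
            w=c-p[:3]; A=np.array([[1,-u@v],[u@v,-1]]);a=np.linalg.solve(A,[w@u,w@v])[0]
            out.append(a-s)
    return np.array(out)*1e3
r=least_squares(res,[.5184,.1204,.06,np.radians(-145.4)])
print(r.x[:3],np.degrees(r.x[3]),np.round(r.fun.reshape(2,4,2),2).tolist())
# leaf in tool frame from w3 and w4 hole centroids
for nm,f,pos,yaw in(('w3',f3,[.4793,.1776,.1995],-55.45),('w4',f4,[.5821,.1335,.1997],-55.45)):
    g=cv2.cvtColor(f['color'],cv2.COLOR_BGR2GRAY).astype(float);H=[]
    for x,y in((273,205),(273,286)):
        p=g[y-9:y+10,x-9:x+10];w=np.clip(np.median(p)-20-p,0,None);yy,xx=np.mgrid[y-9:y+10,x-9:x+10]
        H.append(((w*xx).sum()/w.sum(),(w*yy).sum()/w.sum()))
    X=plane(f,H,pos[2]-.0228+.005);R=Ro.from_euler('xyz',[np.pi,0,np.radians(yaw)])
    L=R.inv().apply(X-pos);d=L[0]-L[1];print(nm,H,L*1e3,np.degrees(np.arctan2(d[1],d[0])),np.linalg.norm(d))
E
```

```text
[0.5176489  0.11987768 0.06031004] -144.84696877638603 [[[-0.03, 0.02], [-0.26, -0.2], [0.03, 0.12], [-0.16, -0.6]], [[0.18, 0.11], [-0.02, 0.25], [0.23, -0.69], [0.0, 0.99]]]
w3 [(np.float64(273.2779864763336), np.float64(204.77881292261458)), (np.float64(273.2421524663677), np.float64(286.4645407739578))] [[ 35.4162316    0.89688962  17.8       ]
 [-11.46144847   0.81005009  17.8       ]] 0.10613863600760892 0.04687776049773559
w4 [(np.float64(273.2748021351003), np.float64(204.7542794036444)), (np.float64(273.2393338323353), np.float64(286.4998128742515))] [[ 35.28523968   0.80430248  17.8       ]
 [-11.73045425   0.75546605  17.8       ]] 0.05951459845168894 0.0470157193007617
```

```bash
python3 - <<'E'
from h import *
f=load('w1')
hs=plane(f,[(273.04,158.26),(273.02,205.39)],.005);u=(hs[1]-hs[0]);u/=np.linalg.norm(u);m=hs.mean(0)
e=plane(f,[(268,147.3)],.005)[0];print('tail edge from hole mid mm',(e-m)@u*1e3)
c,v=ray(f,[(268,240.8)]);v=v[0]
# in vertical plane along u: ray tangent to circle r=9 at height 9
a=np.array([(c-m)@u,c[2]]);d=np.array([v@u,v[2]]);d/=np.linalg.norm(d)
# far-side tangent: x on bench-plane height .009 minus r/|dz|
t=(.009-a[1])/d[1];print('axis from hole mid',((a+t*d)[0]-.009/abs(d[1]))*1e3)
g=load('w3');c=g['color'].astype(int)
print((c[176:194,262:268].mean(1)[:,1]).round().tolist())
print(c[325:352,268:280].mean(1)[:,1].round().tolist())
E
```

```text
tail edge from hole mid mm -33.628417184070656
axis from hole mid 49.88390055366441
[41.0, 47.0, 47.0, 45.0, 42.0, 67.0, 118.0, 120.0, 86.0, 95.0, 113.0, 116.0, 116.0, 117.0, 116.0, 116.0, 117.0, 117.0]
[105.0, 107.0, 109.0, 111.0, 112.0, 113.0, 116.0, 117.0, 119.0, 120.0, 120.0, 119.0, 120.0, 118.0, 117.0, 116.0, 115.0, 113.0, 111.0, 107.0, 104.0, 104.0, 104.0, 92.0, 90.0, 89.0, 90.0]
```

Emit:
servo_tool(targets=[{"xyz": [2, 1.7, 0], "angular": [0, 0, 0], "claw": 2.2}, {"xyz": [2.6, 2.1, 0], "angular": [0, 0, 0], "claw": 2.2}, {"xyz": [2.6, 2.1, 0], "angular": [0, 0, -0.6], "claw": 2.2}, {"xyz": [0, 0, 2], "angular": [0, 0, 0], "claw": 2.2}, {"xyz": [0, 0, 3], "angular": [0, 0, 0], "claw": 2.2}, {"xyz": [0, 0, 3], "angular": [0, 0, 0], "claw": 2.2}, {"xyz": [0, 0, 2.5], "angular": [0, 0, 0], "claw": 2.2}, {"xyz": [0, 0, 1.5], "angular": [0, 0, 0], "claw": 2.2}, {"xyz": [0, 0, 0.55], "angular": [0, 0, 0], "claw": 2.2}, {"xyz": [0, 0, 0], "angular": [0, 0, 0], "claw": 2.2}, {"xyz": [0, 0, 0], "angular": [0, 0, 0], "claw": 2.2}, {"xyz": [0, 0, 0], "angular": [0, 0, 0], "claw": 2.2}])

```text
t: 9.2
eef_pos: [0.5756, 0.0415, 0.0759]
ee_rot: [-3.14, -0.001, -0.956]
force: [-0.7, 0.1, -1.0]
width: 0.0293
gripper_force: 35.0
```

```bash
python3 - <<'E'
from h import *
from station import monitor
P=[];Q=[]
for i in range(5):
    f=grab(['wrist','scene','side','wrist','wrist'][i],['w5','scene5','side5',None,None][i]); s=monitor.get_state(); P.append(s['eef_pos']);Q.append(np.unwrap([3.14,s['ee_rot'][0]])[1:].tolist()+s['ee_rot'][1:].tolist())
p=np.mean(P,0);q=np.mean(Q,0);print(s['t'],p,np.std(P,0),np.degrees(q),s['force'])
R=Ro.from_euler('xyz',q)
bore=R.apply([-.0376,.0008,.0138])+p; B=Ro.from_euler('xyz',[np.pi,0,np.radians(-54.85)])
print('bore',bore,'needed shift tool cm',R.inv().apply([.5176,.1199,.0603]-bore)*100)
for n in('scene5','side5'):
    c=load(n); print(n,proj(c,[bore,[.5176,.1199,.0603]]))
a=load('scene5')['color'][190:300,350:470];b=load('side5')['color'][140:240,190:300]
cv2.imwrite('pics/c5.png',np.hstack([cv2.resize(a,None,fx=3.6,fy=3.6,interpolation=2),cv2.resize(b,(360,396),interpolation=2)]))
E
```

```text
9.45 [0.57531272 0.04126546 0.0754552 ] [1.32897368e-04 9.72436367e-05 2.33255903e-04] [ 1.80075187e+02 -1.89995458e-02 -5.48168999e+01] [ 0.21922467 -0.7598441  -1.21127755]
bore [0.55301151 0.07154224 0.0616417 ] needed shift tool cm [-5.99277614  0.10807725  0.13204059]
scene5 [[373.69513142 247.89535187]
 [405.29345707 241.79477513]]
side5 [[260.77760423 181.01661055]
 [240.34536223 175.37926465]]
```

View pics/c5.png

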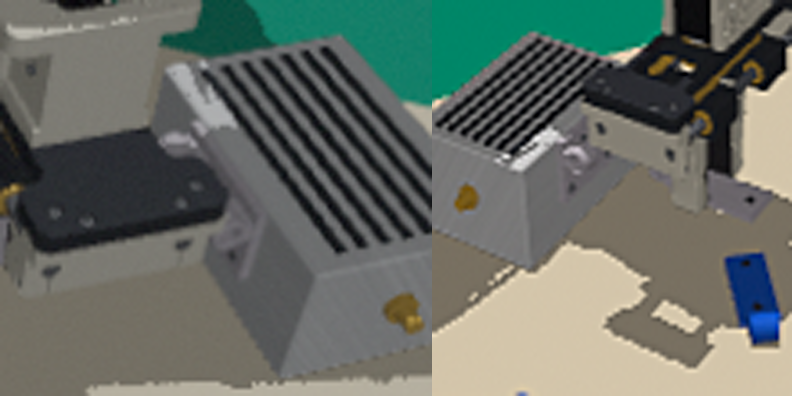

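The gripper mostly blocks both outside views: scene shows the gripper body at left and the front knuckle, side shows the leaf tail level. From here I'll rely on the wrist-camera numbers and the force reading, and insert in stages.

Emit:
servo_tool(targets=[{"xyz": [0, 0.1, 0.12], "angular": [0, 0, 0], "claw": 2.2}, {"xyz": [-1, 0, 0], "angular": [0, 0, 0], "claw": 2.2}, {"xyz": [-1, 0, 0], "angular": [0, 0, 0], "claw": 2.2}, {"xyz": [-1, 0, 0], "angular": [0, 0, 0], "claw": 2.2}, {"xyz": [-0.7, 0, 0], "angular": [0, 0, 0], "claw": 2.2}, {"xyz": [-0.3, 0, 0], "angular": [0, 0, 0], "claw": 2.2}, {"xyz": [0, 0, 0], "angular": [0, 0, 0], "claw": 2.2}, {"xyz": [0, 0, 0], "angular": [0, 0, 0], "claw": 2.2}])

```text
t: 10.25
eef_pos: [0.5512, 0.0734, 0.0735]
ee_rot: [-3.141, -0.0, -0.956]
force: [-0.2, -0.3, -0.7]
width: 0.0293
gripper_force: 35.0
```

```bash
cat > st.py <<'E'
from h import *
from station import monitor
import sys
P=[];Q=[];F=[]
for i,n in enumerate(['wrist','scene','side','wrist','wrist']):
    grab(n,n+sys.argv[1] if i<3 else None); s=monitor.get_state(); P.append(s['eef_pos']);Q.append(Ro.from_euler('xyz',s['ee_rot']).as_rotvec()*1);F.append(s['force'])
p=np.mean(P,0);R=Ro.from_euler('xyz',s['ee_rot'])
print(s['t'],p,np.degrees(s['ee_rot']),'F',np.mean(F,0),s['width'])
bore=R.apply([-.0376,.0008,.0141])+p
print('bore',bore,'shift cm',R.inv().apply([.5176,.1199,.0602]-bore)*100)
E
python3 st.py 6; python3 - <<'E'
from h import *
a=load('scene6')['color'][190:300,350:470];b=load('side6')['color'][140:240,190:300]
w=load('wrist6')['color'][250:400,180:370]
cv2.imwrite('pics/c6.png',np.hstack([cv2.resize(a,(390,360),interpolation=2),cv2.resize(w,(400,360),interpolation=2)]))
E
```

```text
10.5 [0.55120393 0.07305266 0.0734352 ] [ 1.79995176e+02 -7.52671094e-05 -5.48469361e+01] F [ 0.08385255  0.2229382  -1.00593253] 0.02921043146418449
bore [0.5289002  0.10333374 0.05933522] shift cm [-2.00510823 -0.02989288 -0.08648287]
```

View pics/c6.png

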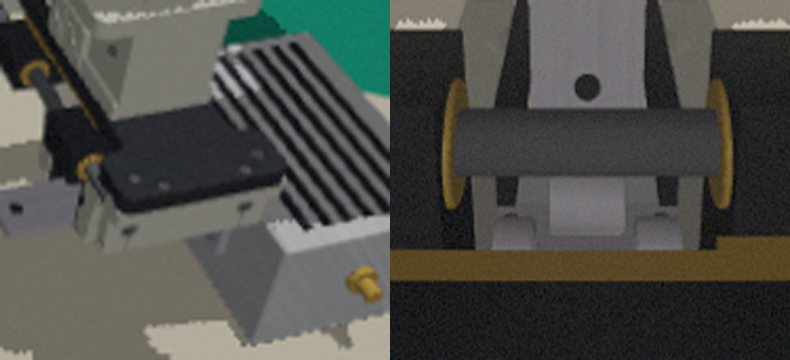

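The wrist view shows the leaf knuckle (crop columns 549–625) centred between the box knuckles (inner edges about 536 and 637), so the lateral fit is good. I'll raise 0.7 mm and go in.

Emit:
servo_tool(targets=[{"xyz": [0, 0, -0.07], "angular": [0, 0, 0], "claw": 2.2}, {"xyz": [-0.5, 0, 0], "angular": [0, 0, 0], "claw": 2.2}, {"xyz": [-0.5, 0, 0], "angular": [0, 0, 0], "claw": 2.2}, {"xyz": [-0.5, 0, 0], "angular": [0, 0, 0], "claw": 2.2}, {"xyz": [-0.3, 0, 0], "angular": [0, 0, 0], "claw": 2.2}, {"xyz": [-0.2, 0, 0], "angular": [0, 0, 0], "claw": 2.2}, {"xyz": [0, 0, 0], "angular": [0, 0, 0], "claw": 2.2}, {"xyz": [0, 0, 0], "angular": [0, 0, 0], "claw": 2.2}, {"xyz": [0, 0, 0], "angular": [0, 0, 0], "claw": 2.2}])

```text
t: 11.4
eef_pos: [0.5395, 0.0896, 0.0741]
ee_rot: [3.142, 0.0, -0.957]
force: [0.7, -0.1, -1.2]
width: 0.0294
gripper_force: 35.0
```

```bash
python3 st.py 7; python3 - <<'E'
from h import *
b=load('side7')['color'][140:240,190:300]
w=load('wrist7')['color'][315:360,220:325]
cv2.imwrite('pics/c7.png',np.vstack([cv2.resize(w,(780,334),interpolation=2),cv2.resize(load('scene7')['color'][200:260,360:500],(780,256)[::1],interpolation=2)]))
E
```

```text
11.65 [0.53956278 0.08954699 0.07412348] [ 1.79999989e+02  1.71507224e-03 -5.48274707e+01] F [ 0.07829518  0.13393183 -0.97467818] 0.029099890938873805
bore [0.51724948 0.11982154 0.0600246 ] shift cm [ 0.01377763 -0.03317217 -0.01753998]
```

View pics/c7.png

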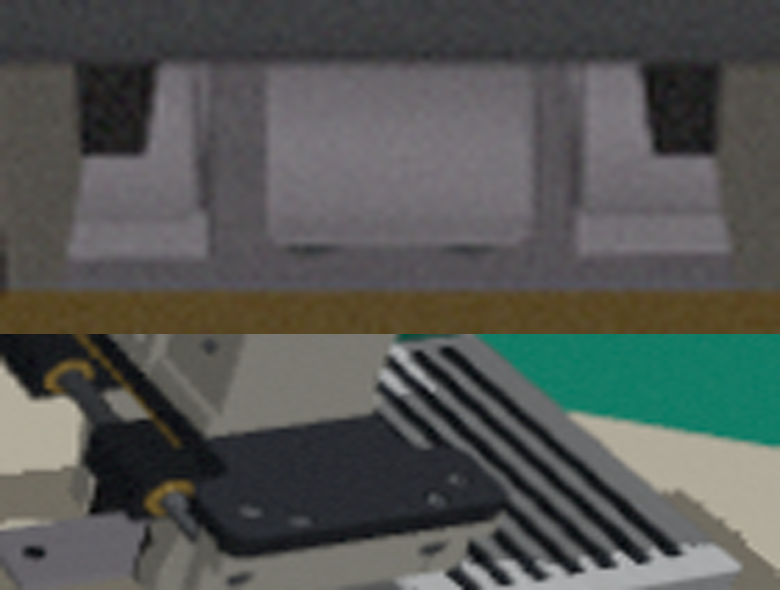

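```bash
python3 - <<'E'
from h import *
f=load('wrist7');B=np.array([.5176,.1199,.0602]);u=np.array([np.cos(np.radians(125.15)),np.sin(np.radians(125.15)),0])
c,v=ray(f,[(220+399/7.43-.5,315+243/7.43-.5)]);v=v[0]
a=np.array([(c-B)@u,c[2]]);d=np.array([v@u,v[2]]);d/=np.linalg.norm(d)
t=(B[2]-a[1])/d[1];print('leaf axis along box x rel. to box axis, mm',((a+t*d)[0]-.009/abs(d[1]))*1e3, d)
# leaf hole near col 273,row286 -> tilt check via both holes
g=cv2.cvtColor(f['color'],cv2.COLOR_BGR2GRAY).astype(float)
for x,y in((273,205),(273,286)):
    p=g[y-9:y+10,x-9:x+10];w=np.clip(np.median(p)-20-p,0,None);yy,xx=np.mgrid[y-9:y+10,x-9:x+10];print((w*xx).sum()/w.sum(),(w*yy).sum()/w.sum())
E
```

```text
leaf axis along box x rel. to box axis, mm -0.09133754687393192 [ 0.66870144 -0.74353102]
273.27274222734 204.80210560947523
273.2339263695614 286.48652457283777
```

The knuckle axis agrees to about 0.1 mm along x, and the leaf hasn't slipped in the grip. I'll make one tiny lateral nudge, let it settle, and hand in.

Emit:
servo_tool(targets=[{"xyz": [0, -0.04, 0], "angular": [0, 0, 0], "claw": 2.2}, {"xyz": [0, 0, 0], "angular": [0, 0, 0], "claw": 2.2}, {"xyz": [0, 0, 0], "angular": [0, 0, 0], "claw": 2.2}, {"xyz": [0, 0, 0], "angular": [0, 0, 0], "claw": 2.2}])

```text
t: 12.05
eef_pos: [0.5399, 0.0898, 0.0741]
ee_rot: [3.142, 0.0, -0.957]
force: [0.1, -0.6, -1.5]
width: 0.0288
gripper_force: 35.0
```

```bash
python3 st.py 8 && python3 -c "
from station import order
print(order.job_done())"
```

```text
12.3 [0.53988087 0.08981017 0.07416193] [-1.79998285e+02  7.27085913e-04 -5.48192894e+01] F [-0.16023428 -0.0160849  -0.98414697] 0.0295719237584714
bore [0.51756373 0.12008158 0.06006238] shift cm [ 0.01693052  0.00749693 -0.01376214]
the job is handed in; nothing more can be done
None
```

I handed the job in at 12.3 s: the narrow leaf is held level in the gripper with its knuckle between the box's two knuckles, the holes lined up to about 0.2 mm by my measurements, and no sign of contact with the box; no verdict came back.

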